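# Load the glue cartridge in the filling station and prime it

## Task

Stand the orange-flanged glue cartridge on the filling station and slide it, upright, fully home into the slot of the steel keeper plate, so that its flange sits behind (underneath) the plate. Let go of it, and only then press the red sprung pump cap of the station's glue bottle all the way down and let it come back up. Leave the blue cartridge and the other tools where they are.

Things in the scene. Friction and masses are not known exactly. Their poses are not given: they have to be found in the camera images.
- cartridge: white glue cartridge with ORANGE flange, band and cap, standing loose on the bench. Axis z, origin at the centre of its underside. Going up: foot 40 mm diameter, 0 to 20 mm; flange 64 mm diameter, 20 to 28 mm; barrel 40 mm diameter, 28 to 130 mm (grip it 75 mm up or higher); cap 22 mm diameter, 130 to 148 mm. Round: yaw is of no matter. 0.15 to 0.31 kg; this is the one to load
- spare: white glue cartridge with BLUE flange, band and cap, standing loose on the bench. Axis z, origin at the centre of its underside. Going up: foot 40 mm diameter, 0 to 20 mm; flange 64 mm diameter, 20 to 28 mm; barrel 40 mm diameter, 28 to 130 mm (grip it 75 mm up or higher); cap 22 mm diameter, 130 to 148 mm. Round: yaw is of no matter. 0.15 to 0.31 kg; leave it alone
- station: glue filling station fixed to the bench: grey base (12 mm thick), steel keeper plate on green blocks, bottle. Origin at bench level under the seat; x points into the slot (it opens to -x), y to the bottle. Base 130 mm wide about y = 0, x -150 to +70 mm: a bare landing 100 mm long lies before the plate; a wing, x -50 to +70, runs to y = 215 mm with the bottle (72 mm diameter) at y = 160 mm
- seat (a point): brass dot on top of the station's base (12 mm above the bench): where the centre of the cartridge's underside belongs when fully home against the slot's end. Axes as the station's. Under the plate is a space 88 mm wide and 34 mm high: a cartridge standing on the base has 6 mm to spare above its flange
- mouth (a point): centre of the keeper plate's slot mouth, on its top, 52 mm before (-x of) the seat. The plate is level, 8 mm thick, top 54 and underside 46 mm above the bench, 120 mm wide, station x -50 to +55 mm. Slot 46 mm wide, flared to about 68 mm over its first 20 mm; its closed end stops the barrel at the seat
- pump (a joint): travel of the pump cap in m: 0 up, 0.014 all the way down. Spring: about 4 N to start, 12 N at the bottom; it comes back up by itself
- pump_top (a point): centre of the top face of the red pump cap (disc 46 mm in diameter, 12 mm thick), 160 mm above the bench when up; moves with the cap, which is pressed straight down
- mallet: loose wooden joiner's mallet lying flat, head 75 x 120 x 60 mm, 190 mm handle along its +x; origin under the head's centre; leave it alone
- joint_board: loose pale board with three tails, 140 x 100 x 18 mm; origin under its centre; leave it alone
- brush_jar: loose green glass jar with brush handles, 76 mm diameter, 175 mm high; origin under its centre; leave it alone
- square: loose try square lying flat, stock 25 x 110 x 22 mm, blade 180 mm along its +x; origin under the stock's centre; leave it alone
Things that resemble listed ones, but are neither listed nor needed, are in the scene too. What is shaped like the cartridge but purple is not meant.

How it is judged:
By the outcome, as a careful person would: the job done as asked, in the order asked, and still so for the second after the job is handed in, with the robot touching nothing.
It also fails if it takes over 62 s, if anything falls off the work surface, if the arm or the gripper's body presses on something with over 40 N, if the wrist force passes 120 N, or if a joint passes its speed limit or range.

## Robot

A 6-joint arm with a two-finger parallel gripper is mounted at the origin on the work surface. World frame = base frame: x ahead of the robot, y to its left, z up, the work surface at z = 0. Lengths are in m, angles in rad, forces in N, time in s.
With the tool pointing down it reaches from about 0.25 to 0.775 m from the base axis. Payload 4 kg.
Tool frame: the origin (TCP) lies between the finger pads; the fingertips stand 14 mm ahead of it and the grasp point (between the pads) lies 5 mm behind it; z points along the fingers, y is the direction in which the jaws open and shut (so a half turn about z gives the same grasp; the last joint's range is limited). The gripper opens to 94 mm and grips with 3 to 60 N. Pads are 16 mm wide; open, the fingers measure 119 mm over their backs; the gripper's body (75 mm by 177 mm) begins 78 mm behind the grasp point.
Start: joints at [-1.37, 0.087, 1.371, -0, 1.684, -0.103], TCP at [0.165, -0.525, 0.22] pointing down, gripper open.
Joint ranges: [-3.1, 3.1], [-0.76, 2.03], [0.27, 2.55], [-1.08, 4.22], [0.17, 2.65], [-2.57, 2.57]. Speed limits (rad/s): [2.79, 2.79, 3.14, 3.14, 3.14, 3.14].

## Interface

Orientations are given as [roll, pitch, yaw] about the fixed x, y, z axes, in that order (R = Rz(yaw) Ry(pitch) Rx(roll)).
In Python, from bench import robot, cams, spotter gives the robot as it stands.
- The arm moves only by the shell command python3 -m inch 'ROWS'. ROWS is JSON, a list of rows, each an object of numbers: "grip": the opening, from 0 (shut) to 1 (fully open); "dx", "dy", "dz": the shift along the tool's x, y, z in units of 25 mm (1.0 is 25 mm); "rx", "ry", "rz": the turn, a rotation vector about the tool's x, y, z in units of 5 degrees (1.0 is 5 degrees). A call has 1 to 12 rows; each row shifts and turns the pose as measured when the row begins, along the tool's axes as they then stand; what a row does not reach is not made up. A row lasts 1/8 s, in which the tool goes at most 62.5 mm and 10.7 degrees, less where a joint would pass 70% of its speed; a pose out of reach is approached as far as the arm can. A call is refused whole if a number of a shift passes 1 or a number of a turn 1, either way. A call with a gripper value outside its range is refused whole. The fingers move at their own pace and stop on an object; the grip force is fixed at half the most. Time passes only in rows, so rows that do not move let the fingers close. It gives the time, the measured TCP pose, the force and the opening at its end, in the units of the state.
- robot.get_obs(): the state, without advancing time (a new reading comes with each control period).
- cams.snapshot(name): name is "scene" or "top"; returns a dict with "frame" (384x512x3 uint8, red, green, blue), "intrinsics" (3x3 intrinsics, pixels), "eye" and "orientation" of the camera in the world. Camera axes: x right, y up, looking along -z (the intrinsics and any distortion apply to the point x, -y, -z); pixel columns grow to the right and rows downward; lengths in m; the calibration is good to about 2 mm. A picture is of the moment at which its call begins. There is no depth.
- robot.close_job(): hands the job in, once; it reports no verdict.
Trained networks look in a picture, given as the dict that the camera call returned (one of the last four; its "shot" number tells which), for a name from the list of things; names that differ only in an ending like _2 or _b are one class to them, and where a whole thing is asked for, a point or a joint stands for the part that bears it (a point fixed in the world has none). Each returns a list of dicts, best first, with "score" (0 to 1); they miss things now and then, are a little off and sometimes report something else, mostly with a low value. They report only what shows in the picture. A call takes as long as a camera call. They do not tell look-alikes from the thing itself.
- spotter.regions_of(picture, query): "pixels" (384x512 bool, what is visible of it) and "extent" ([left, top, right, bottom] in pixels, round what is visible of it).
- spotter.place_of(picture, query): "pixel" ([column, row] in pixels: a listed point, or the origin of a listed thing).
The state is a dict: "time": time; "joint_positions": joint angles; "qvel": joint speeds; "joint_torque": joint torques, N m; "tool_pos": TCP position; "ee_rot": TCP orientation; "wrist_force": force on the tool from outside, world axes, zero at the start; "wrist_torque": the same for the moment, N m; "width": finger opening in m.
Only numpy, scipy, OpenCV 4.12 (cv2) and the standard library are available. Lean on these libraries where they do the work, as an engineer would, in place of code of your own. Each camera call takes 0.05 s, during which the arm holds its last target.

## Working session

There is one attempt and no reset: what is moved stays moved. The work goes in short steps, Python scripts to look and compute and a shell command to move; the robot and the scene stay as the last step left them, time stands still between calls to the robot, and variables do not carry over. Pictures are saved under pics/ and viewed, and the job is handed in when it is done.

```bash
ls; mkdir -p pics; python3 - <<'E'
from bench import robot,cams,spotter
import cv2,numpy as np
print(robot.get_obs())
for n in("scene","top"):
    p=cams.snapshot(n); cv2.imwrite(f"pics/{n}0.png",p["frame"][:,:,::-1]); print(n,p["intrinsics"],p["eye"],p["orientation"],[k for k in p])
    for q in("cartridge","seat","mouth","pump_top","station"):
        print(q,[(np.round(d["pixel"]).tolist(),round(d["score"],2)) for d in spotter.place_of(p,q)])
E
```

```text
pics
{'time': 0.0, 'joint_positions': array([-1.37010476e+00,  8.79314893e-02,  1.37222109e+00,  2.67496764e-05,
        1.68358112e+00, -1.03095800e-01]), 'qvel': array([ 0.00092362, -0.00202846, -0.00035342,  0.00086051,  0.00032393,
        0.00036967]), 'joint_torque': array([ 4.10608945e-04, -3.40175807e+01, -3.02426720e+01,  7.18041253e-02,
        3.31019587e-02, -1.59749648e-04]), 'tool_pos': array([ 0.16443038, -0.52431746,  0.21833381]), 'ee_rot': array([-3.13946571e+00, -2.46787134e-04,  3.03790082e-01]), 'wrist_force': array([-1.02161543,  0.45087615, -0.28356195]), 'wrist_torque': array([ 0.05672667, -0.04863704,  0.00053362]), 'width': 0.094081334778787}
scene [[442.97837538   0.         255.03139132]
 [  0.         442.97837538 195.23732862]
 [  0.           0.           1.        ]] [ 1.31198172 -0.32761153  0.79153413] [ 0.9506666  -0.01575851  1.19353382] ['frame', 'intrinsics', 'eye', 'orientation', 'shot']
cartridge [([126.0, 260.0], 0.95), ([117.0, 235.0], 0.71)]
seat [([216.0, 271.0], 0.57)]
mouth [([218.0, 242.0], 0.66), ([421.0, 251.0], 0.54)]
pump_top [([284.0, 210.0], 0.65)]
station [([219.0, 269.0], 0.73), ([124.0, 262.0], 0.36)]
top [[455.06116209   0.         255.11179907]
 [  0.         455.06116209 189.31943462]
 [  0.           0.           1.        ]] [0.35906406 0.01620011 1.30020828] [ 0.07434769 -0.00391388 -1.59218928] ['frame', 'intrinsics', 'eye', 'orientation', 'shot']
cartridge [([369.0, 195.0], 0.63), ([377.0, 228.0], 0.59)]
seat [([299.0, 151.0], 0.8), ([117.0, 113.0], 0.7)]
mouth [([298.0, 168.0], 0.92), ([117.0, 113.0], 0.62)]
pump_top [([238.0, 138.0], 0.67)]
station [([297.0, 152.0], 0.89)]
```

View pics/scene0.png

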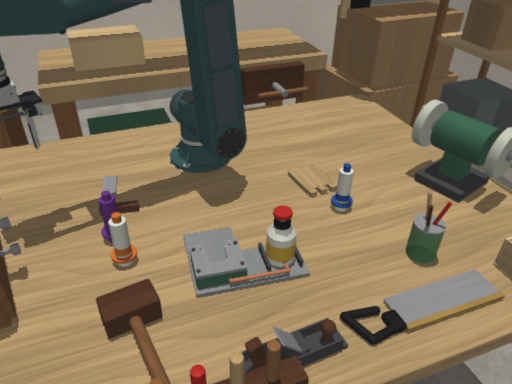

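View pics/top0.png

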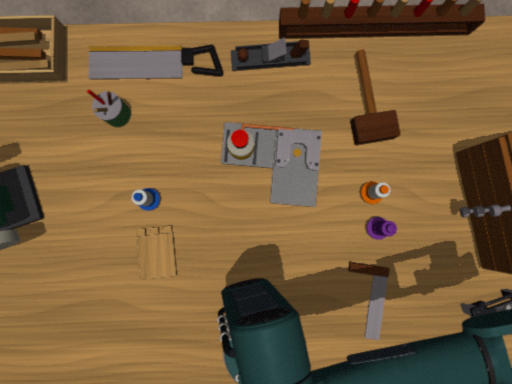

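The top view shows three cartridge-like things: orange at (375,191), purple at (381,228) and blue at (146,199). The one to load is the orange one. I'll confirm it in a crop and measure.

```bash
cat > h.py <<'E'
from bench import robot,cams,spotter
import cv2,numpy as np
from scipy.spatial.transform import Rotation as R
def M(p): return R.from_euler("xyz",p["orientation"]).as_matrix()
def ray(p,px,z):
    K=p["intrinsics"]; d=np.array([(px[0]-K[0,2])/K[0,0],-(px[1]-K[1,2])/K[1,1],-1.])
    d=M(p)@d; e=np.array(p["eye"]); return e+d*(z-e[2])/d[2]
def proj(p,X):
    c=M(p).T@(np.array(X)-p["eye"]); K=p["intrinsics"]
    return np.array([K[0,2]+K[0,0]*c[0]/-c[2],K[1,2]-K[1,1]*c[1]/-c[2]])
def crop(p,box,f,name,pts=()):
    im=p["frame"][:,:,::-1].copy(); a,b,c,d=box
    im=cv2.resize(im[b:d,a:c],None,fx=f,fy=f,interpolation=cv2.INTER_CUBIC)
    for X in pts:
        u=(proj(p,X)-[a,b]+.5)*f; cv2.circle(im,tuple(int(v) for v in u),3,(255,0,255),-1)
    cv2.imwrite(name,im)
E
python3 - <<'E'
from h import *
t=cams.snapshot("top"); s=cams.snapshot("scene")
for p,n in((t,"top"),(s,"scene")):
    for q,z in(("cartridge",0),("seat",.012),("mouth",.054),("pump_top",.16),("station",0)):
        for d in spotter.place_of(p,q): print(n,q,np.round(d["pixel"],1),np.round(ray(p,d["pixel"],z),4),round(d["score"],2))
    hsv=cv2.cvtColor(p["frame"],cv2.COLOR_RGB2HSV)
    m=((hsv[...,0]<18)&(hsv[...,1]>200)&(hsv[...,2]>140)).astype(np.uint8)
    k,l,st,c=cv2.connectedComponentsWithStats(m)
    for i in range(1,k):
        if st[i,4]>15: print(n,"or",st[i],np.round(c[i],1),np.round(ray(p,c[i],.024),4),np.round(ray(p,c[i],.148),4))
crop(t,(210,110,410,250),4,"pics/t1.png"); crop(s,(80,170,320,300),3,"pics/s1.png")
E
```

```text
top cartridge [368.7 191. ] [ 0.4441 -0.3165  0.    ] 0.98
top cartridge [375.3 223.7] [ 0.3502 -0.3316  0.    ] 0.86
top seat [294.9 151.1] [ 0.562  -0.1069  0.012 ] 0.95
top mouth [296.5 168. ] [ 0.5083 -0.106   0.054 ] 0.63
top mouth [119.7 111.5] [0.6765 0.3808 0.054 ] 0.51
top pump_top [240.  139.9] [0.5702 0.0455 0.16  ] 0.67
top station [298.5 151.8] [ 0.5616 -0.1184  0.    ] 0.73
top or [352   0   7   3  16] [354.8   0.8] [ 0.997  -0.2921  0.024 ] [ 0.935  -0.2621  0.148 ]
top or [232 130  16  17 218] [239.5 137.9] [0.6012 0.0503 0.024 ] [0.5776 0.047  0.148 ]
top or [361 182  21  22 129] [368.2 196. ] [ 0.4285 -0.3085  0.024 ] [ 0.4218 -0.2769  0.148 ]
top or [381 186   7   7  42] [383.8 189. ] [ 0.4471 -0.3532  0.024 ] [ 0.4386 -0.3173  0.148 ]
scene cartridge [124.6 261.3] [ 0.4384 -0.3226  0.    ] 0.9
scene cartridge [117.6 235.6] [ 0.3313 -0.3258  0.    ] 0.84
scene seat [218.9 269.9] [ 0.5629 -0.1126  0.012 ] 0.72
scene seat [132.3 312.1] [ 0.6188 -0.3301  0.012 ] 0.53
scene mouth [215.4 243. ] [ 0.5115 -0.1038  0.054 ] 0.79
scene pump_top [280.8 209.8] [0.5692 0.0426 0.16  ] 0.66
scene station [217.6 269.6] [ 0.5492 -0.112   0.    ] 0.91
```

View pics/t1.png

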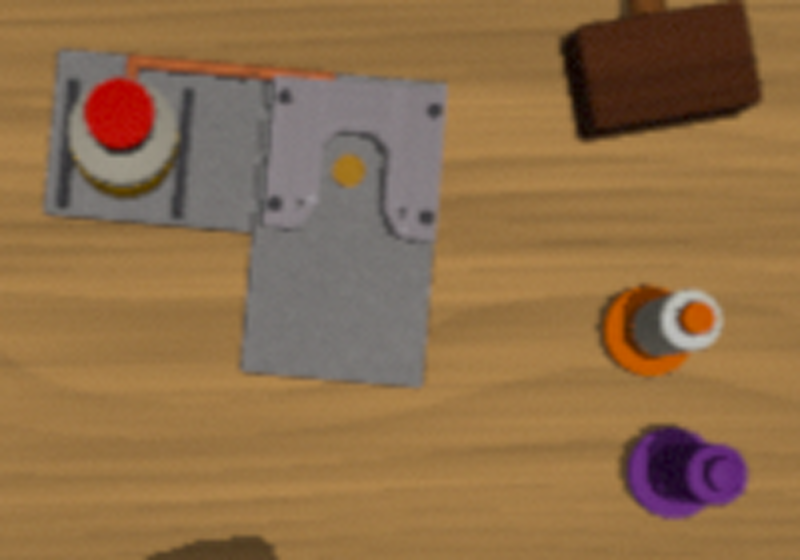

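View pics/s1.png

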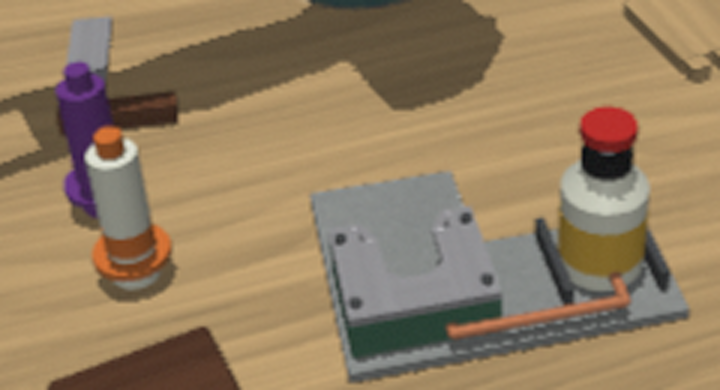

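The crops confirm it: the orange flange with a white barrel is at top (375,191), and the plain purple one is at (381,228). Next I'll fit the station pose to its corners.

```bash
python3 - <<'E'
from h import *
from scipy.optimize import least_squares
t=cams.snapshot("top"); s=cams.snapshot("scene")
C=[((241,373),(-.15,.065,.012)),((422,387),(-.15,-.065,.012)),((45,214),(-.05,.215,.012)),((60,50),(.07,.215,.012)),((446,84),(.055,-.06,.054)),((434,241),(-.05,-.06,.054)),((348,170),(0,0,.012))]
S=[((312,194),(-.15,.065,.012)) if 0 else ((312,194),(-.15,-.065,.012)),((450,173),(-.15,.065,.012)),((688,317),(.07,.215,.012)),((352,379),(.07,-.065,.012)),((499,297),(.055,.06,.054)),((345,319),(.055,-.06,.054))]
def w(v,X): c,q=np.cos(v[2]),np.sin(v[2]); return [v[0]+c*X[0]-q*X[1],v[1]+q*X[0]+c*X[1],X[2]]
def rt(v): return np.concatenate([proj(t,w(v,X))-(np.array(u)/4+[210,110]-.4) for u,X in C])
def rs(v): return np.concatenate([proj(s,w(v,X))-(np.array(u)/3+[80,170]-.4) for u,X in S])
for f in(rt,rs,lambda v:np.r_[rt(v),rs(v)]):
    r=least_squares(f,[.56,-.11,0]); print(np.round(r.x,4),np.round(r.fun,1))
v=r.x
for q in((0,0,.012),(-.1,0,.012),(0,.16,.16)): print(np.round(w(v,q),4))
# cartridge: match flange/cap/barrel outlines
def sil(p,x,y,parts):
    m=np.zeros((384*4,512*4),np.uint8); a=np.linspace(0,2*np.pi,60)
    for r_,z0,z1 in parts:
        P=[proj(p,(x+r_*np.cos(b),y+r_*np.sin(b),z)) for z in(z0,z1) for b in a]
        h=cv2.convexHull(np.round((np.array(P)+.5)*4).astype(np.int32)); cv2.fillConvexPoly(m,h,1)
    return cv2.resize(m.astype(np.float32),(512,384),interpolation=cv2.INTER_AREA)
parts=[(.02,0,.02),(.032,.02,.028),(.02,.028,.13),(.011,.13,.148)]
from scipy.optimize import minimize
ms=[]
for p in(t,s):
    d=spotter.regions_of(p,"cartridge")
    for e in d: print(np.round(e["extent"]),e["score"])
    tgt=proj(p,(.438,-.318,.05)); e=min(d,key=lambda e:np.hypot(*(np.array([(e["extent"][0]+e["extent"][2])/2,(e["extent"][1]+e["extent"][3])/2])-tgt)))
    ms.append(e["pixels"].astype(float))
for sel in([0],[1],[0,1]):
    f=lambda v:sum(np.abs(sil((t,s)[i],v[0],v[1],parts)-ms[i]).sum() for i in sel)
    r=minimize(f,[.438,-.318],method="Nelder-Mead",options=dict(initial_simplex=[[.438,-.318],[.445,-.318],[.438,-.325]],maxiter=60)); print(sel,np.round(r.x,4),r.fun)
x,y=r.x
pts=[(x,y,.148)]+[(x+.032*np.cos(b),y+.032*np.sin(b),.028) for b in np.arange(0,6.28,.6)]+[w(v,X) for _,X in C]
crop(t,(210,110,410,250),4,"pics/t2.png",pts)
E
```

```text
[ 0.5591 -0.1121 -0.1041] [ 0.  -0.4  0.5 -0.1 -0.6  0.  -0.7 -0.3  0.2  1.3  0.4 -0.5  0.2 -0.1]
[ 0.5592 -0.1157 -0.1235] [-0.5  0.1  0.9 -0.1  0.9 -0.9 -2.  -0.7  0.5 -0.2  0.4  1.4]
[ 0.5588 -0.1141 -0.1143] [ 0.2 -0.6  0.7  0.2 -0.  -0.6  0.3 -1.   1.1  1.6  1.  -0.2  0.9  0.
 -0.5  0.1  0.9 -0.4  1.3 -1.8 -1.1 -0.8  1.2 -0.7  1.3  1.2]
[ 0.5588 -0.1141  0.012 ]
[ 0.4595 -0.1027  0.012 ]
[0.5771 0.0448 0.16  ]Traceback (most recent call last):
  File "<stdin>", line 26, in <module>
ValueError: min() iterable argument is empty
```

```bash
cat > c.py <<'E'
from h import *
from scipy.optimize import minimize
def sil(p,x,y,parts,z=0):
    m=np.zeros((384*4,512*4),np.uint8); a=np.linspace(0,2*np.pi,60)
    for r_,z0,z1 in parts:
        P=[proj(p,(x+r_*np.cos(b),y+r_*np.sin(b),zz+z)) for zz in(z0,z1) for b in a]
        h=cv2.convexHull(np.round((np.array(P)+.5)*4).astype(np.int32)); cv2.fillConvexPoly(m,h,1)
    return cv2.resize(m.astype(np.float32),(512,384),interpolation=cv2.INTER_AREA)
parts=[(.02,0,.02),(.032,.02,.028),(.02,.028,.13),(.011,.13,.148)]
def locate(ps,x0,y0,z=0):
    ms=[]
    for p in ps:
        d=[]
        for k in range(4):
            d=spotter.regions_of(p,"cartridge")
            tgt=proj(p,(x0,y0,.06+z)).astype(int)
            d=[e for e in d if e["pixels"][tgt[1]-6:tgt[1]+7,tgt[0]-6:tgt[0]+7].any()]
            if d: break
        ms.append(d[0]["pixels"].astype(float) if d else None); print("found",bool(d))
    for sel in([0],[1],[0,1]):
        if any(ms[i] is None for i in sel): continue
        f=lambda v:sum(np.abs(sil(ps[i],v[0],v[1],parts,z)-ms[i]).sum() for i in sel)
        r=minimize(f,[x0,y0],method="Nelder-Mead",options=dict(initial_simplex=[[x0,y0],[x0+.007,y0],[x0,y0-.007]],maxiter=60)); print(sel,np.round(r.x,4),r.fun)
    return r.x
E
python3 - <<'E'
from c import *
t=cams.snapshot("top"); s=cams.snapshot("scene")
x,y=locate((t,s),.438,-.318)
v=[.559,-.1125,-.107]
pts=[(x,y,.148)]+[(x+.032*np.cos(b),y+.032*np.sin(b),.028) for b in np.arange(0,6.28,.6)]
crop(t,(310,150,410,250),6,"pics/t2.png",pts)
o=robot.get_obs();print(o["time"])
E
```

```text
found True
found True
[0] [ 0.4378 -0.3191] 25.6875
[1] [ 0.4366 -0.3209] 74.8125
[0, 1] [ 0.438  -0.3202] 112.875
1.55
```

View pics/t2.png

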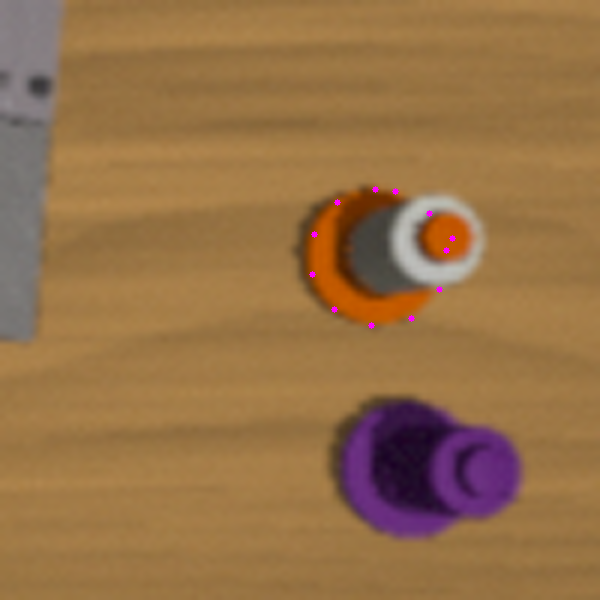

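The cartridge is at (0.438, -0.3195) and the seat is at about (0.559, -0.1125), with station yaw about -0.107. I'll first turn the tool to the station's axes, with the jaws along station y.

```bash
cat > go.py <<'E'
import sys
from h import *
def go(*T):
    o=robot.get_obs(); Rm=R.from_euler("xyz",o["ee_rot"])
    want=R.from_euler("xyz",[np.pi,0,-.107])
    print("t",round(o["time"],2),"pos",np.round(o["tool_pos"],4),"F",np.round(o["wrist_force"],1),"w",round(o["width"],4),"rot units",np.round((Rm.inv()*want).as_rotvec()*180/np.pi/5,2))
    for x in T: print("to",x,"units",np.round(Rm.inv().apply(np.array(x)-o["tool_pos"])/.025,2))
if __name__=="__main__":
    go(*[tuple(map(float,a.split(","))) for a in sys.argv[1:]])
E
python3 -m inch '[{"rz":1},{"rz":1},{"rz":1},{"rz":1},{"rz":0.7},{}]'; python3 go.py .438,-.3195,.2
```

```text
t 1.55 pos [ 0.1645 -0.5248  0.2195] F [0.4 0.4 0. ] w 0.0942 rot units [ 0.   -0.    4.71]
to (0.438, -0.3195, 0.2) units [12.9  -4.57  0.78]invalid input at $[0]: expected keys grip, dx, dy, dz, rx, ry, rz
```

Every key is required in each row.

```bash
python3 -m inch '[{"grip":1,"dx":0,"dy":0,"dz":0,"rx":0,"ry":0,"rz":1},{"grip":1,"dx":0,"dy":0,"dz":0,"rx":0,"ry":0,"rz":1},{"grip":1,"dx":0,"dy":0,"dz":0,"rx":0,"ry":0,"rz":1},{"grip":1,"dx":0,"dy":0,"dz":0,"rx":0,"ry":0,"rz":1},{"grip":1,"dx":0,"dy":0,"dz":0,"rx":0,"ry":0,"rz":0.8}]'; python3 go.py .438,-.3195,.2
```

```text
time: 2.17
tool_pos: [0.1645, -0.5248, 0.2195]
ee_rot: [3.142, -0.0, -0.129]
wrist_force: [0.3, 0.1, 0.5]
width: 0.0943
t 2.17 pos [ 0.1645 -0.5248  0.2195] F [0.3 0.1 0.5] w 0.0943 rot units [ 0.   -0.   -0.25]
to (0.438, -0.3195, 0.2) units [ 9.79 -9.55  0.78]
```

```bash
python3 -m inch '[{"grip":1,"dx":1,"dy":-1,"dz":0,"rx":0,"ry":0,"rz":-0.25},{"grip":1,"dx":1,"dy":-1,"dz":0,"rx":0,"ry":0,"rz":0},{"grip":1,"dx":1,"dy":-1,"dz":0,"rx":0,"ry":0,"rz":0},{"grip":1,"dx":1,"dy":-1,"dz":0,"rx":0,"ry":0,"rz":0},{"grip":1,"dx":1,"dy":-1,"dz":0,"rx":0,"ry":0,"rz":0},{"grip":1,"dx":1,"dy":-1,"dz":0,"rx":0,"ry":0,"rz":0},{"grip":1,"dx":1,"dy":-1,"dz":0,"rx":0,"ry":0,"rz":0},{"grip":1,"dx":1,"dy":-1,"dz":0,"rx":0,"ry":0,"rz":0}]'; python3 go.py .438,-.3195,.2
```

```text
time: 3.18
tool_pos: [0.3902, -0.3447, 0.2194]
ee_rot: [3.14, -0.001, -0.113]
wrist_force: [1.0, -0.7, 0.3]
width: 0.094
t 3.17 pos [ 0.3902 -0.3447  0.2194] F [ 1.  -0.7  0.3] w 0.094 rot units [ 0.01 -0.01 -0.07]
to (0.438, -0.3195, 0.2) units [ 1.78 -1.22  0.78]
```

```bash
python3 -m inch '[{"grip":1,"dx":0.9,"dy":-0.6,"dz":0,"rx":0,"ry":0,"rz":0},{"grip":1,"dx":0.8,"dy":-0.6,"dz":0,"rx":0,"ry":0,"rz":0},{"grip":1,"dx":0,"dy":0,"dz":0.4,"rx":0,"ry":0,"rz":0},{"grip":1,"dx":0,"dy":0,"dz":0,"rx":0,"ry":0,"rz":0}]'; python3 go.py .438,-.3195,.092
python3 - <<'E'
from c import *
t=cams.snapshot("top"); s=cams.snapshot("scene"); crop(t,(310,130,430,250),5,"pics/t3.png"); crop(s,(60,130,220,290),4,"pics/s3.png")
E
```

```text
time: 3.68
tool_pos: [0.4381, -0.3172, 0.2086]
ee_rot: [3.14, -0.0, -0.109]
wrist_force: [-0.2, -0.1, -0.3]
width: 0.0939
t 3.67 pos [ 0.4381 -0.3172  0.2086] F [-0.2 -0.1 -0.3] w 0.0939 rot units [ 0.01 -0.   -0.02]
to (0.438, -0.3195, 0.092) units [0.01 0.09 4.66]
```

View pics/s3.png

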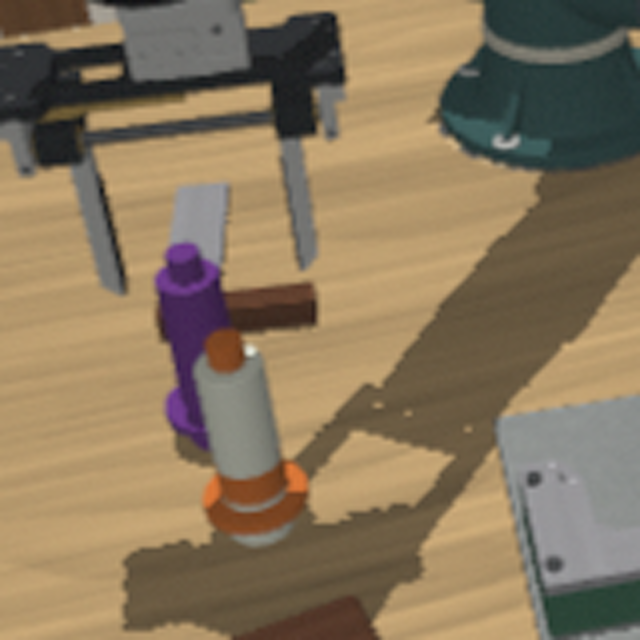

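The open jaws straddle the cartridge from above, at scene crop about (210,280). I'll descend.

```bash
python3 -m inch '[{"grip":1,"dx":0,"dy":0.1,"dz":0.9,"rx":0,"ry":0,"rz":0},{"grip":1,"dx":0,"dy":0,"dz":0.9,"rx":0,"ry":0,"rz":0},{"grip":1,"dx":0,"dy":0,"dz":0.9,"rx":0,"ry":0,"rz":0},{"grip":1,"dx":0,"dy":0,"dz":0.9,"rx":0,"ry":0,"rz":0},{"grip":1,"dx":0,"dy":0,"dz":0.8,"rx":0,"ry":0,"rz":0},{"grip":1,"dx":0,"dy":0,"dz":0,"rx":0,"ry":0,"rz":0}]'; python3 go.py .438,-.3195,.092
python3 - <<'E'
from c import *
s=cams.snapshot("scene"); t=cams.snapshot("top");crop(s,(60,130,220,290),4,"pics/s4.png");crop(t,(310,130,430,250),5,"pics/t4.png")
E
```

```text
time: 4.53
tool_pos: [0.4347, -0.326, 0.0997]
ee_rot: [3.135, -0.006, -0.118]
wrist_force: [-0.1, -0.5, -0.4]
width: 0.0937
t 4.53 pos [ 0.4347 -0.326   0.0997] F [-0.1 -0.5 -0.4] w 0.0937 rot units [ 0.08 -0.06 -0.13]
to (0.438, -0.3195, 0.092) units [ 0.1  -0.28  0.31]
```

View pics/s4.png

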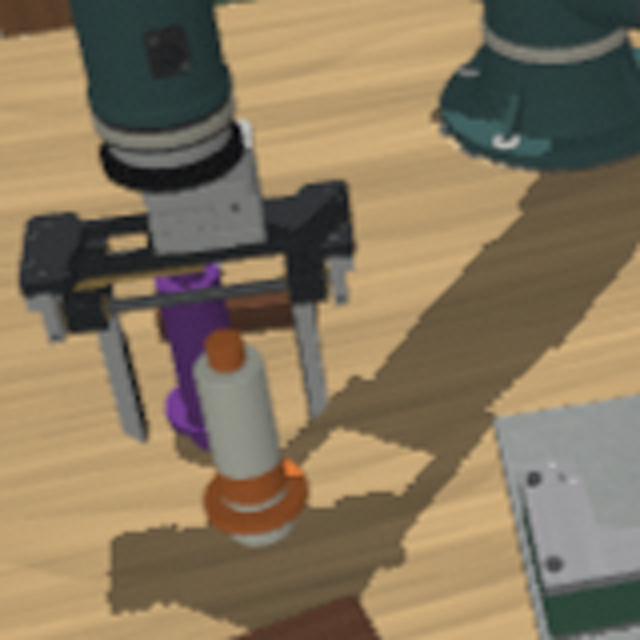

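```bash
python3 - <<'E'
from c import *
s=cams.snapshot("scene"); t=cams.snapshot("top")
o=robot.get_obs(); print(np.round(o["tool_pos"],4)); Rm=R.from_euler("xyz",o["ee_rot"])
P=[o["tool_pos"]+Rm.apply([0,k*.047,.014]) for k in(-1,1,0)]+[(.438,-.3195,.13)]
crop(s,(60,130,220,290),4,"pics/s5.png",P);crop(t,(310,130,430,250),5,"pics/t5.png",P)
E
```

```text
[ 0.4367 -0.3271  0.1029]
```

View pics/s5.png

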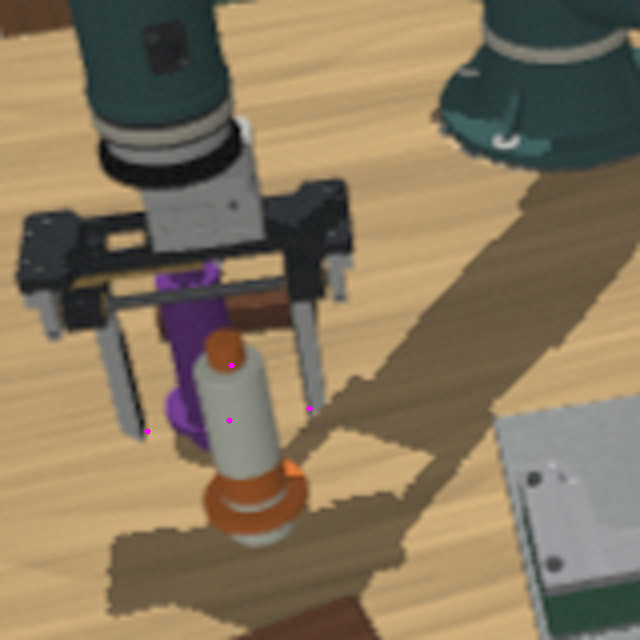

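View pics/t5.png

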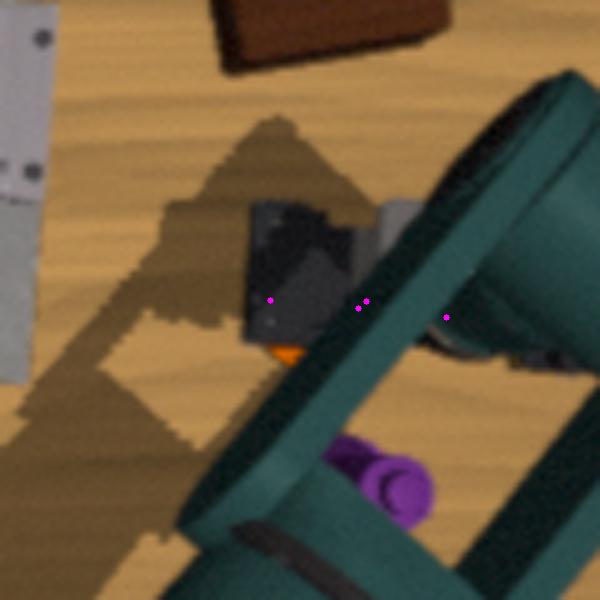

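The reported pose agrees with the picture. I'll make a small correction, then close.

```bash
python3 -m inch '[{"grip":1,"dx":0.1,"dy":-0.3,"dz":0.4,"rx":0,"ry":0,"rz":0},{"grip":1,"dx":0,"dy":0,"dz":0,"rx":0,"ry":0,"rz":0}]'; python3 go.py .438,-.3195,.095
```

```text
time: 4.97
tool_pos: [0.4411, -0.3201, 0.0938]
ee_rot: [3.13, -0.013, -0.118]
wrist_force: [-0.3, 0.2, 0.1]
width: 0.0939
t 4.97 pos [ 0.4411 -0.3201  0.0938] F [-0.3  0.2  0.1] w 0.0939 rot units [ 0.14 -0.15 -0.12]
to (0.438, -0.3195, 0.095) units [-0.12 -0.01 -0.05]
```

```bash
python3 -m inch '[{"grip":1,"dx":-0.1,"dy":0,"dz":0,"rx":0.14,"ry":-0.15,"rz":-0.12},{"grip":1,"dx":0,"dy":0,"dz":0,"rx":0,"ry":0,"rz":0}]'; python3 go.py .438,-.3195,.095
```

```text
time: 5.22
tool_pos: [0.4388, -0.3197, 0.0942]
ee_rot: [-3.141, 0.0, -0.106]
wrist_force: [0.2, 0.8, -0.1]
width: 0.0941
t 5.22 pos [ 0.4388 -0.3197  0.0942] F [ 0.2  0.8 -0.1] w 0.0941 rot units [-0.    0.    0.01]
to (0.438, -0.3195, 0.095) units [-0.03 -0.01 -0.03]
```

```bash
python3 -m inch '[{"grip":0,"dx":0,"dy":0,"dz":0,"rx":0,"ry":0,"rz":0},{"grip":0,"dx":0,"dy":0,"dz":0,"rx":0,"ry":0,"rz":0},{"grip":0,"dx":0,"dy":0,"dz":0,"rx":0,"ry":0,"rz":0},{"grip":0,"dx":0,"dy":0,"dz":0,"rx":0,"ry":0,"rz":0},{"grip":0,"dx":0,"dy":0,"dz":0,"rx":0,"ry":0,"rz":0},{"grip":0,"dx":0,"dy":0,"dz":0,"rx":0,"ry":0,"rz":0}]'; python3 go.py .438,-.3195,.095
```

```text
time: 5.98
tool_pos: [0.4388, -0.3201, 0.0944]
ee_rot: [-3.142, 0.0, -0.106]
wrist_force: [-0.3, 0.4, 0.4]
width: 0.0397
t 5.97 pos [ 0.4388 -0.3201  0.0944] F [-0.3  0.4  0.4] w 0.0397 rot units [-0.    0.    0.01]
to (0.438, -0.3195, 0.095) units [-0.03 -0.02 -0.02]
```

```bash
python3 -m inch '[{"grip":0,"dx":0,"dy":0,"dz":-0.8,"rx":0,"ry":0,"rz":0},{"grip":0,"dx":0,"dy":0,"dz":-0.8,"rx":0,"ry":0,"rz":0},{"grip":0,"dx":0,"dy":0,"dz":0,"rx":0,"ry":0,"rz":0}]'; python3 go.py .4596,-.1018,.130
```

```text
time: 6.35
tool_pos: [0.4375, -0.3189, 0.1324]
ee_rot: [-3.138, 0.005, -0.106]
wrist_force: [-0.1, 0.6, -2.1]
width: 0.0393
t 6.35 pos [ 0.4375 -0.3189  0.1324] F [-0.1  0.6 -2.1] w 0.0393 rot units [-0.04  0.05  0.01]
to (0.4596, -0.1018, 0.13) units [-0.04 -8.73  0.13]
```

```bash
python3 -m inch '[{"grip":0,"dx":0,"dy":-0.6,"dz":0,"rx":0,"ry":0,"rz":0},{"grip":0,"dx":0,"dy":-0.8,"dz":0,"rx":0,"ry":0,"rz":0},{"grip":0,"dx":0,"dy":-0.9,"dz":0,"rx":0,"ry":0,"rz":0},{"grip":0,"dx":0,"dy":-0.9,"dz":0,"rx":0,"ry":0,"rz":0},{"grip":0,"dx":0,"dy":-0.9,"dz":0,"rx":0,"ry":0,"rz":0},{"grip":0,"dx":0,"dy":-0.9,"dz":0,"rx":0,"ry":0,"rz":0},{"grip":0,"dx":0,"dy":-0.9,"dz":0,"rx":0,"ry":0,"rz":0},{"grip":0,"dx":0,"dy":-0.9,"dz":0,"rx":0,"ry":0,"rz":0},{"grip":0,"dx":0,"dy":-0.8,"dz":0,"rx":0,"ry":0,"rz":0},{"grip":0,"dx":0,"dy":-0.5,"dz":0,"rx":0,"ry":0,"rz":0},{"grip":0,"dx":0,"dy":0,"dz":0,"rx":0,"ry":0,"rz":0}]'; python3 go.py .4596,-.1018,.1075
```

```text
time: 7.72
tool_pos: [0.4524, -0.0946, 0.1236]
ee_rot: [-3.126, 0.021, -0.097]
wrist_force: [0.3, -0.7, -2.9]
width: 0.0397
t 7.72 pos [ 0.4524 -0.0946  0.1236] F [ 0.3 -0.7 -2.9] w 0.0397 rot units [-0.18  0.24  0.11]
to (0.4596, -0.1018, 0.1075) units [0.33 0.27 0.63]
```

```bash
python3 -m inch '[{"grip":0,"dx":0.3,"dy":0.3,"dz":0.1,"rx":-0.18,"ry":0.24,"rz":0.1},{"grip":0,"dx":0,"dy":0,"dz":0,"rx":0,"ry":0,"rz":0}]'; python3 go.py .4596,-.1018,.1075
python3 - <<'E'
from c import *
s=cams.snapshot("scene"); t=cams.snapshot("top")
c,q=np.cos(.107),-np.sin(.107)
W=lambda a,b,z:(.559+c*a-q*b,-.1125+q*a+c*b,z)
P=[W(-.05,.034,.054),W(-.05,-.034,.054),W(-.15,.065,.012),W(-.15,-.065,.012),W(0,0,.054),W(-.05,.06,.054),W(-.05,-.06,.054),W(.055,.06,.054),W(.055,-.06,.054)]
crop(s,(140,150,340,300),4,"pics/s6.png",P);crop(t,(210,90,370,230),5,"pics/t6.png",P)
E
```

```text
time: 7.98
tool_pos: [0.4593, -0.1039, 0.1203]
ee_rot: [3.14, -0.001, -0.107]
wrist_force: [0.2, 0.1, -2.6]
width: 0.0398
t 7.97 pos [ 0.4593 -0.1039  0.1203] F [ 0.2  0.1 -2.6] w 0.0398 rot units [ 0.02 -0.01 -0.  ]
to (0.4596, -0.1018, 0.1075) units [ 0.   -0.09  0.51]
```

View pics/s6.png

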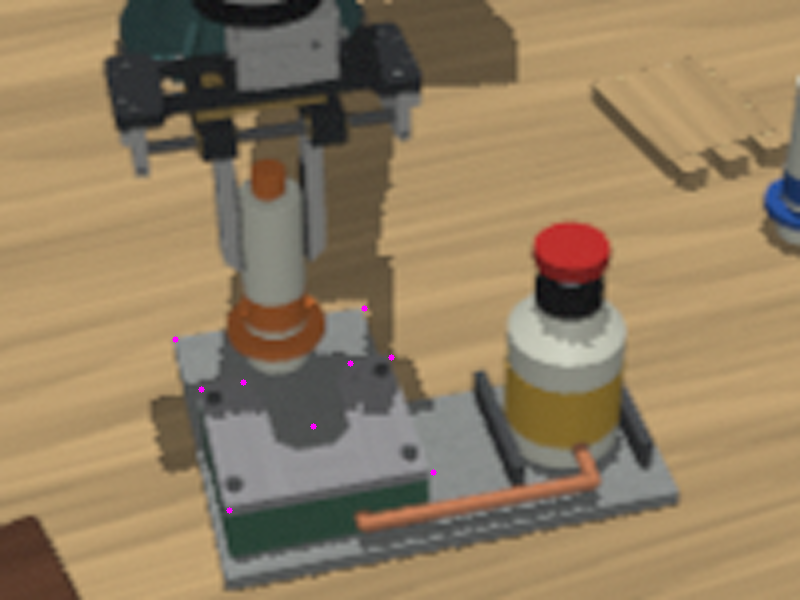

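View pics/t6.png

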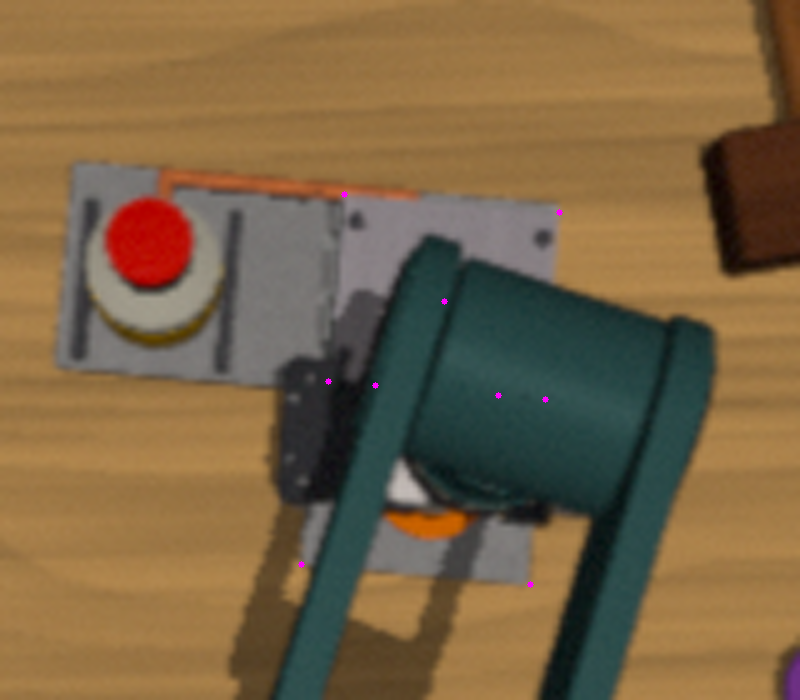

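Cartridge hangs upright over the landing, with the flange at scene crop (277,330). The model points fit the station to about 1 px. Now I'll lower it nearly to the base.

```bash
python3 -m inch '[{"grip":0,"dx":0,"dy":-0.08,"dz":0.25,"rx":0,"ry":0,"rz":0},{"grip":0,"dx":0,"dy":0,"dz":0.2,"rx":0,"ry":0,"rz":0},{"grip":0,"dx":0,"dy":0,"dz":0,"rx":0,"ry":0,"rz":0}]'; python3 go.py .4596,-.1018,.1075 .4795,-.1039,.108
```

```text
time: 8.45
tool_pos: [0.4593, -0.1023, 0.1082]
ee_rot: [3.14, 0.0, -0.109]
wrist_force: [1.0, -0.0, -2.0]
width: 0.0398
t 8.45 pos [ 0.4593 -0.1023  0.1082] F [ 1. -0. -2.] w 0.0398 rot units [ 0.01  0.   -0.02]
to (0.4596, -0.1018, 0.1075) units [ 0.01 -0.02  0.03]
to (0.4795, -0.1039, 0.108) units [ 0.81 -0.02  0.01]
```

```bash
python3 -m inch '[{"grip":0,"dx":0.4,"dy":-0.02,"dz":0,"rx":0,"ry":0,"rz":0},{"grip":0,"dx":0.4,"dy":0,"dz":0,"rx":0,"ry":0,"rz":0},{"grip":0,"dx":0,"dy":0,"dz":0,"rx":0,"ry":0,"rz":0}]'; python3 go.py .4994,-.1061,.108
```

```text
time: 8.82
tool_pos: [0.4812, -0.1042, 0.1085]
ee_rot: [3.14, -0.001, -0.109]
wrist_force: [0.1, 0.1, -3.0]
width: 0.0393
t 8.82 pos [ 0.4812 -0.1042  0.1085] F [ 0.1  0.1 -3. ] w 0.0393 rot units [ 0.02 -0.01 -0.02]
to (0.4994, -0.1061, 0.108) units [ 0.73 -0.01  0.02]
```

```bash
python3 -m inch '[{"grip":0,"dx":0.4,"dy":0,"dz":0.02,"rx":0,"ry":0,"rz":0},{"grip":0,"dx":0.4,"dy":0,"dz":0,"rx":0,"ry":0,"rz":0},{"grip":0,"dx":0,"dy":0,"dz":0,"rx":0,"ry":0,"rz":0}]'; python3 go.py .5193,-.1082,.108
python3 - <<'E'
from c import *
s=cams.snapshot("scene");crop(s,(140,150,340,300),4,"pics/s7.png")
E
```

```text
time: 9.2
tool_pos: [0.503, -0.1066, 0.1081]
ee_rot: [3.14, -0.001, -0.109]
wrist_force: [-0.1, 0.7, -3.0]
width: 0.0391
t 9.2 pos [ 0.503  -0.1066  0.1081] F [-0.1  0.7 -3. ] w 0.0391 rot units [ 0.02 -0.01 -0.02]
to (0.5193, -0.1082, 0.108) units [ 0.66 -0.01  0.  ]
```

View pics/s7.png

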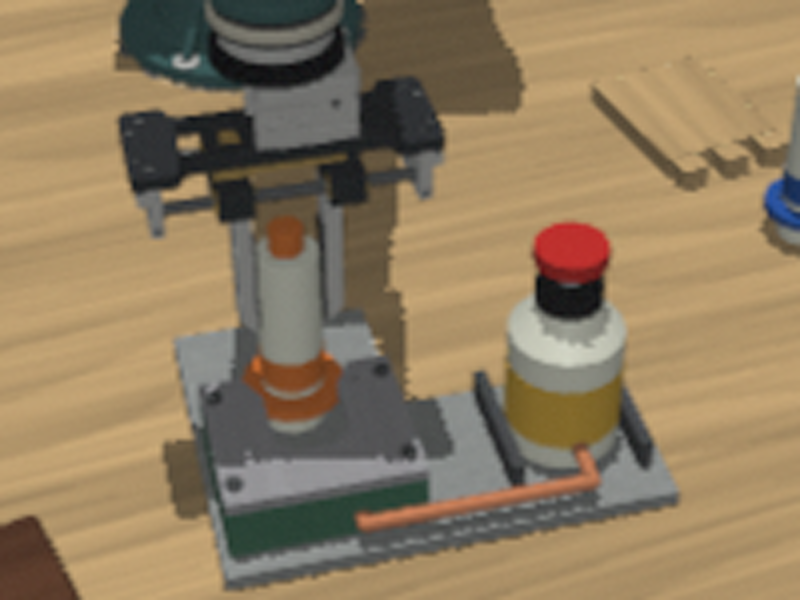

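The flange is entering under the plate, clipped by the slot's edges at crop (268–335, 400), and it looks centred. Continuing in small rows.

```bash
python3 -m inch '[{"grip":0,"dx":0.4,"dy":0,"dz":0,"rx":0,"ry":0,"rz":0},{"grip":0,"dx":0.3,"dy":0,"dz":0,"rx":0,"ry":0,"rz":0},{"grip":0,"dx":0,"dy":0,"dz":0,"rx":0,"ry":0,"rz":0}]'; python3 go.py .559,-.1125,.108
```

```text
time: 9.62
tool_pos: [0.521, -0.1085, 0.1079]
ee_rot: [3.14, -0.001, -0.109]
wrist_force: [0.4, -0.9, -2.8]
width: 0.0398
t 9.62 pos [ 0.521  -0.1085  0.1079] F [ 0.4 -0.9 -2.8] w 0.0398 rot units [ 0.02 -0.01 -0.02]
to (0.559, -0.1125, 0.108) units [ 1.53 -0.01 -0.  ]
```

```bash
python3 -m inch '[{"grip":0,"dx":0.4,"dy":0,"dz":0,"rx":0,"ry":0,"rz":0},{"grip":0,"dx":0.3,"dy":0,"dz":0,"rx":0,"ry":0,"rz":0},{"grip":0,"dx":0,"dy":0,"dz":0,"rx":0,"ry":0,"rz":0}]'; python3 go.py .559,-.1125,.108
```

```text
time: 10.0
tool_pos: [0.5397, -0.1106, 0.1079]
ee_rot: [3.14, -0.001, -0.109]
wrist_force: [0.5, 0.4, -2.0]
width: 0.0397
t 10.0 pos [ 0.5397 -0.1106  0.1079] F [ 0.5  0.4 -2. ] w 0.0397 rot units [ 0.02 -0.01 -0.02]
to (0.559, -0.1125, 0.108) units [ 0.78 -0.01 -0.  ]
```

```bash
python3 -m inch '[{"grip":0,"dx":0.3,"dy":0,"dz":0,"rx":0,"ry":0,"rz":0},{"grip":0,"dx":0.2,"dy":0,"dz":0,"rx":0,"ry":0,"rz":0},{"grip":0,"dx":0,"dy":0,"dz":0.06,"rx":0,"ry":0,"rz":0},{"grip":0,"dx":0,"dy":0,"dz":0,"rx":0,"ry":0,"rz":0}]'; python3 go.py .559,-.1125,.108
```

```text
time: 10.5
tool_pos: [0.553, -0.1121, 0.1064]
ee_rot: [3.14, -0.001, -0.109]
wrist_force: [0.6, 0.4, -1.7]
width: 0.0395
t 10.5 pos [ 0.553  -0.1121  0.1064] F [ 0.6  0.4 -1.7] w 0.0395 rot units [ 0.02 -0.01 -0.02]
to (0.559, -0.1125, 0.108) units [ 0.24 -0.01 -0.06]
```

```bash
python3 -m inch '[{"grip":0,"dx":0.12,"dy":0,"dz":0.02,"rx":0,"ry":0,"rz":0},{"grip":0,"dx":0.08,"dy":0,"dz":0,"rx":0,"ry":0,"rz":0},{"grip":0,"dx":0,"dy":0,"dz":0,"rx":0,"ry":0,"rz":0}]'; python3 go.py .559,-.1125,.108
python3 -m inch '[{"grip":0,"dx":0.08,"dy":0,"dz":0.02,"rx":0,"ry":0,"rz":0},{"grip":0,"dx":0,"dy":0,"dz":0,"rx":0,"ry":0,"rz":0}]'; python3 go.py .559,-.1125,.108
```

```text
time: 10.88
tool_pos: [0.5575, -0.1126, 0.1064]
ee_rot: [3.14, 0.001, -0.109]
wrist_force: [-0.6, -0.3, -0.7]
width: 0.0396
t 10.88 pos [ 0.5575 -0.1126  0.1064] F [-0.6 -0.3 -0.7] w 0.0396 rot units [ 0.02  0.01 -0.02]
to (0.559, -0.1125, 0.108) units [ 0.06 -0.01 -0.06]
time: 11.12
tool_pos: [0.5588, -0.1128, 0.1065]
ee_rot: [3.14, 0.002, -0.109]
wrist_force: [1.3, 0.3, -1.7]
width: 0.0396
t 11.12 pos [ 0.5588 -0.1128  0.1065] F [ 1.3  0.3 -1.7] w 0.0396 rot units [ 0.02  0.03 -0.02]
to (0.559, -0.1125, 0.108) units [ 0.01 -0.01 -0.06]
```

```bash
for i in 1; do python3 -m inch '[{"grip":0,"dx":0.08,"dy":0,"dz":0,"rx":0,"ry":0,"rz":0},{"grip":0,"dx":0.08,"dy":0,"dz":0,"rx":0,"ry":0,"rz":0}]'; done; python3 go.py
python3 - <<'E'
from c import *
s=cams.snapshot("scene");crop(s,(140,150,340,300),4,"pics/s8.png")
E
```

```text
time: 11.38
tool_pos: [0.5605, -0.1129, 0.1065]
ee_rot: [3.14, 0.009, -0.109]
wrist_force: [-8.0, 0.7, 4.5]
width: 0.0399
t 11.38 pos [ 0.5605 -0.1129  0.1065] F [-8.   0.7  4.5] w 0.0399 rot units [ 0.02  0.1  -0.02]
```

View pics/s8.png

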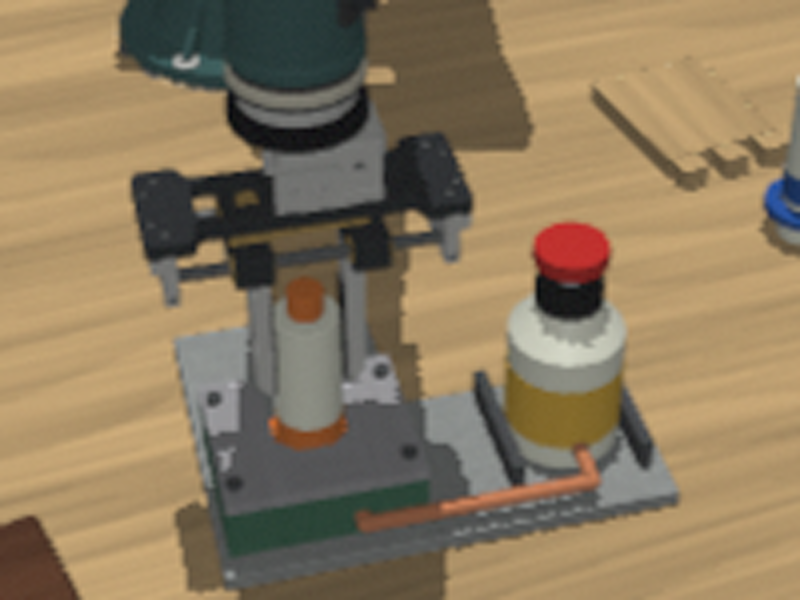

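An 8 N stop force appears with the TCP at x 0.5605, which is about where the seat should be. Now I'll relax the push, let go and rise.

```bash
python3 -m inch '[{"grip":0,"dx":0,"dy":0,"dz":-0.02,"rx":0,"ry":0.1,"rz":0},{"grip":0,"dx":0,"dy":0,"dz":0,"rx":0,"ry":0,"rz":0}]'; python3 go.py
python3 -m inch '[{"grip":0.4,"dx":0,"dy":0,"dz":0,"rx":0,"ry":0,"rz":0},{"grip":0.7,"dx":0,"dy":0,"dz":0,"rx":0,"ry":0,"rz":0},{"grip":1,"dx":0,"dy":0,"dz":0,"rx":0,"ry":0,"rz":0},{"grip":1,"dx":0,"dy":0,"dz":0,"rx":0,"ry":0,"rz":0},{"grip":1,"dx":0,"dy":0,"dz":0,"rx":0,"ry":0,"rz":0}]'; python3 go.py .559,-.1125,.107
```

```text
time: 11.68
tool_pos: [0.5598, -0.1129, 0.1064]
ee_rot: [3.14, 0.002, -0.109]
wrist_force: [-2.5, 0.2, 1.4]
width: 0.0399
t 11.68 pos [ 0.5598 -0.1129  0.1064] F [-2.5  0.2  1.4] w 0.0399 rot units [ 0.02  0.02 -0.02]
time: 12.3
tool_pos: [0.5629, -0.1134, 0.1077]
ee_rot: [3.14, -0.006, -0.109]
wrist_force: [-0.2, 0.1, -0.8]
width: 0.0766
t 12.3 pos [ 0.5629 -0.1134  0.1077] F [-0.2  0.1 -0.8] w 0.0766 rot units [ 0.02 -0.07 -0.02]
to (0.559, -0.1125, 0.107) units [-0.16 -0.02  0.03]
```

Released. I'll rise clear, then check the cartridge.

```bash
python3 -m inch '[{"grip":1,"dx":0,"dy":0,"dz":-0.5,"rx":0,"ry":0,"rz":0},{"grip":1,"dx":0,"dy":0,"dz":-0.9,"rx":0,"ry":0,"rz":0},{"grip":1,"dx":0,"dy":0,"dz":-0.9,"rx":0,"ry":0,"rz":0},{"grip":1,"dx":0,"dy":0,"dz":-0.9,"rx":0,"ry":0,"rz":0},{"grip":1,"dx":0,"dy":0,"dz":-0.9,"rx":0,"ry":0,"rz":0},{"grip":1,"dx":0,"dy":0,"dz":-0.9,"rx":0,"ry":0,"rz":0}]'; python3 -m inch '[{"grip":0,"dx":-0.9,"dy":-0.9,"dz":0,"rx":0,"ry":0,"rz":0},{"grip":0,"dx":-0.9,"dy":-0.9,"dz":0,"rx":0,"ry":0,"rz":0},{"grip":0,"dx":-0.9,"dy":-0.9,"dz":0,"rx":0,"ry":0,"rz":0},{"grip":0,"dx":-0.9,"dy":-0.9,"dz":0,"rx":0,"ry":0,"rz":0},{"grip":0,"dx":-0.9,"dy":-0.9,"dz":0,"rx":0,"ry":0,"rz":0},{"grip":0,"dx":-0.9,"dy":-0.9,"dz":0,"rx":0,"ry":0,"rz":0}]'; python3 go.py .5757,.0465,.2
python3 - <<'E'
from c import *
s=cams.snapshot("scene"); t=cams.snapshot("top")
x,y=.559,-.1125
P=[(x,y,.16)]+[(x+.02*np.cos(b),y+.02*np.sin(b),.142) for b in np.arange(0,6.28,.5)]+[(.5757+.023*np.cos(b),.0465+.023*np.sin(b),.16) for b in np.arange(0,6.28,.5)]
crop(s,(140,150,340,300),4,"pics/s9.png",P);crop(t,(210,90,370,230),5,"pics/t9.png",P)
E
```

```text
time: 13.05
tool_pos: [0.562, -0.1129, 0.2392]
ee_rot: [3.14, -0.007, -0.109]
wrist_force: [0.4, -0.4, -0.3]
width: 0.0942
time: 13.8
tool_pos: [0.4426, 0.0382, 0.2468]
ee_rot: [3.139, -0.023, -0.113]
wrist_force: [0.1, 0.1, 0.7]
width: 0.0372
t 13.8 pos [0.4426 0.0382 0.2468] F [0.1 0.1 0.7] w 0.0372 rot units [ 0.03 -0.26 -0.07]
to (0.5757, 0.0465, 0.2) units [ 5.21 -0.93  1.99]
```

View pics/s9.png

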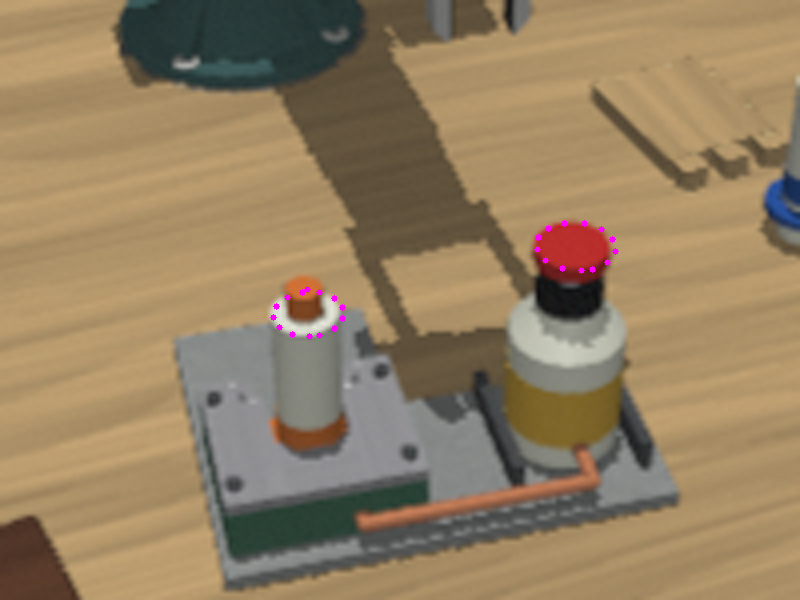

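View pics/t9.png

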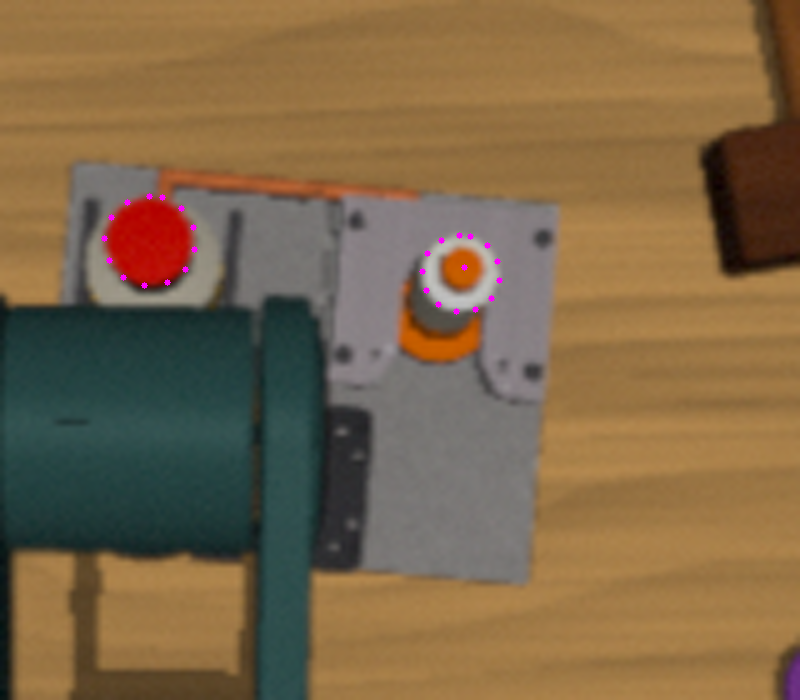

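Both views show the cartridge upright at the seat, with the top rim at scene crop (308,314) and top-view crop (460,272) on the predicted circle. The flange is under the plate. Next is the pump, with the fingers shut.

```bash
python3 -m inch '[{"grip":0,"dx":0.9,"dy":-0.2,"dz":0,"rx":0,"ry":-0.25,"rz":0},{"grip":0,"dx":0.9,"dy":-0.2,"dz":0.1,"rx":0,"ry":0,"rz":0},{"grip":0,"dx":0.9,"dy":-0.2,"dz":0.1,"rx":0,"ry":0,"rz":0},{"grip":0,"dx":0.9,"dy":-0.1,"dz":0.2,"rx":0,"ry":0,"rz":0},{"grip":0,"dx":0.8,"dy":-0.1,"dz":0.2,"rx":0,"ry":0,"rz":0},{"grip":0,"dx":0.3,"dy":0,"dz":0,"rx":0,"ry":0,"rz":0},{"grip":0,"dx":0,"dy":0,"dz":0,"rx":0,"ry":0,"rz":0}]'; python3 go.py .5757,.0465,.2
```

```text
time: 14.78
tool_pos: [0.5685, 0.0423, 0.2381]
ee_rot: [3.137, -0.011, -0.112]
wrist_force: [-0.3, -0.1, -0.3]
width: 0.0004
t 14.78 pos [0.5685 0.0423 0.2381] F [-0.3 -0.1 -0.3] w 0.0004 rot units [ 0.05 -0.13 -0.05]
to (0.5757, 0.0465, 0.2) units [ 0.25 -0.2   1.53]
```

```bash
python3 -m inch '[{"grip":0,"dx":0.25,"dy":-0.2,"dz":0.3,"rx":0.05,"ry":-0.13,"rz":0},{"grip":0,"dx":0,"dy":0,"dz":0.5,"rx":0,"ry":0,"rz":0},{"grip":0,"dx":0,"dy":0,"dz":0.5,"rx":0,"ry":0,"rz":0},{"grip":0,"dx":0,"dy":0,"dz":0,"rx":0,"ry":0,"rz":0}]'; python3 go.py .5757,.0465,.18
python3 - <<'E'
from c import *
s=cams.snapshot("scene"); crop(s,(210,130,350,270),4,"pics/s10.png")
E
```

```text
time: 15.28
tool_pos: [0.5743, 0.0467, 0.2037]
ee_rot: [-3.141, 0.001, -0.112]
wrist_force: [0.9, 0.3, 0.3]
width: 0.0002
t 15.28 pos [0.5743 0.0467 0.2037] F [0.9 0.3 0.3] w 0.0002 rot units [-0.    0.01 -0.05]
to (0.5757, 0.0465, 0.18) units [0.06 0.   0.95]
```

View pics/s10.png

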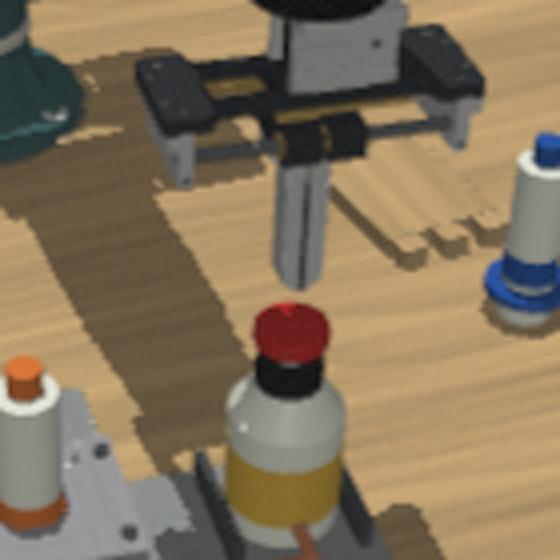

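The shut fingers are right above the cap, with the tip at crop (298,285) and the cap at (291,330). Press gently and watch the force.

```bash
python3 -m inch '[{"grip":0,"dx":0.05,"dy":0,"dz":0.5,"rx":0,"ry":0,"rz":0},{"grip":0,"dx":0,"dy":0,"dz":0.5,"rx":0,"ry":0,"rz":0},{"grip":0,"dx":0,"dy":0,"dz":0.2,"rx":0,"ry":0,"rz":0},{"grip":0,"dx":0,"dy":0,"dz":0.2,"rx":0,"ry":0,"rz":0}]'; python3 go.py .5757,.0465,.159
```

```text
time: 15.82
tool_pos: [0.5762, 0.0466, 0.1695]
ee_rot: [-3.141, -0.003, -0.111]
wrist_force: [-1.7, 0.0, 6.6]
width: 0.0004
t 15.82 pos [0.5762 0.0466 0.1695] F [-1.7  0.   6.6] w 0.0004 rot units [-0.01 -0.03 -0.05]
to (0.5757, 0.0465, 0.159) units [-0.02  0.01  0.42]
```

```bash
python3 -m inch '[{"grip":0,"dx":0,"dy":0,"dz":0.25,"rx":0,"ry":0,"rz":0},{"grip":0,"dx":0,"dy":0,"dz":0.25,"rx":0,"ry":0,"rz":0},{"grip":0,"dx":0,"dy":0,"dz":0.15,"rx":0,"ry":0,"rz":0}]'; python3 go.py .5757,.0465,.159
```

```text
time: 16.2
tool_pos: [0.5763, 0.0466, 0.1606]
ee_rot: [-3.141, -0.007, -0.111]
wrist_force: [-6.0, -0.9, 12.0]
width: 0.001
t 16.2 pos [0.5763 0.0466 0.1606] F [-6.  -0.9 12. ] w 0.001 rot units [-0.01 -0.08 -0.05]
to (0.5757, 0.0465, 0.159) units [-0.02  0.01  0.06]
```

```bash
python3 -m inch '[{"grip":0,"dx":0,"dy":0,"dz":0.2,"rx":0,"ry":0,"rz":0},{"grip":0,"dx":0,"dy":0,"dz":0.2,"rx":0,"ry":0,"rz":0}]'; python3 go.py .5757,.0465,.159
```

```text
time: 16.45
tool_pos: [0.5763, 0.0466, 0.1602]
ee_rot: [-3.141, -0.013, -0.111]
wrist_force: [-7.8, 0.6, 17.9]
width: 0.0005
t 16.45 pos [0.5763 0.0466 0.1602] F [-7.8  0.6 17.9] w 0.0005 rot units [-0.01 -0.15 -0.05]
to (0.5757, 0.0465, 0.159) units [-0.02  0.01  0.05]
```

```bash
python3 -m inch '[{"grip":0,"dx":-0.05,"dy":0,"dz":0.3,"rx":0,"ry":0,"rz":0},{"grip":0,"dx":0,"dy":0,"dz":0.3,"rx":0,"ry":0,"rz":0}]'; python3 go.py
python3 - <<'E'
from c import *
s=cams.snapshot("scene"); crop(s,(140,130,340,280),4,"pics/s11.png")
E
```

```text
time: 16.7
tool_pos: [0.5762, 0.0467, 0.16]
ee_rot: [-3.14, -0.025, -0.111]
wrist_force: [-13.2, -0.2, 24.7]
width: 0.0005
t 16.7 pos [0.5762 0.0467 0.16  ] F [-13.2  -0.2  24.7] w 0.0005 rot units [-0.01 -0.29 -0.04]
```

View pics/s11.png

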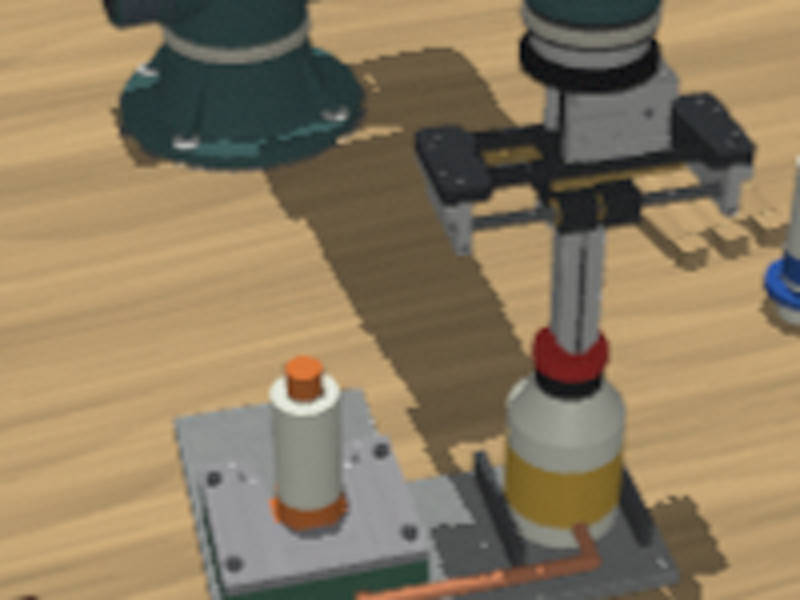

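The cap is down at crop (570,355), travel stopped at TCP z 0.160 and the force rose to 25 N, so it has bottomed. Now I'll rise and withdraw.

```bash
python3 -m inch '[{"grip":0,"dx":0,"dy":0,"dz":-0.3,"rx":0,"ry":0,"rz":0},{"grip":0,"dx":0,"dy":0,"dz":-0.6,"rx":0,"ry":0,"rz":0},{"grip":0,"dx":0,"dy":0,"dz":-0.8,"rx":0,"ry":0,"rz":0},{"grip":0,"dx":0,"dy":0,"dz":-0.8,"rx":0,"ry":0,"rz":0},{"grip":0,"dx":0,"dy":0,"dz":-0.8,"rx":0,"ry":0,"rz":0},{"grip":0,"dx":-0.8,"dy":0,"dz":-0.3,"rx":0,"ry":0,"rz":0},{"grip":0,"dx":-0.8,"dy":0,"dz":0,"rx":0,"ry":0,"rz":0},{"grip":0,"dx":-0.8,"dy":0,"dz":0,"rx":0,"ry":0,"rz":0},{"grip":0,"dx":-0.8,"dy":0,"dz":0,"rx":0,"ry":0,"rz":0},{"grip":0,"dx":0,"dy":0,"dz":0,"rx":0,"ry":0,"rz":0},{"grip":0,"dx":0,"dy":0,"dz":0,"rx":0,"ry":0,"rz":0}]'; python3 go.py
python3 - <<'E'
from c import *
s=cams.snapshot("scene"); t=cams.snapshot("top")
x,y=.559,-.1125
P=[(x,y,.16)]+[(x+.02*np.cos(b),y+.02*np.sin(b),.142) for b in np.arange(0,6.28,.5)]+[(.5757+.023*np.cos(b),.0465+.023*np.sin(b),.16) for b in np.arange(0,6.28,.5)]
crop(s,(140,150,340,300),4,"pics/s12.png",P);crop(t,(210,90,370,230),5,"pics/t12.png",P)
E
```

```text
time: 18.12
tool_pos: [0.4948, 0.0557, 0.2547]
ee_rot: [-3.14, -0.033, -0.111]
wrist_force: [-0.3, 0.2, -0.7]
width: 0.0003
t 18.12 pos [0.4948 0.0557 0.2547] F [-0.3  0.2 -0.7] w 0.0003 rot units [-0.02 -0.38 -0.05]
```

View pics/s12.png

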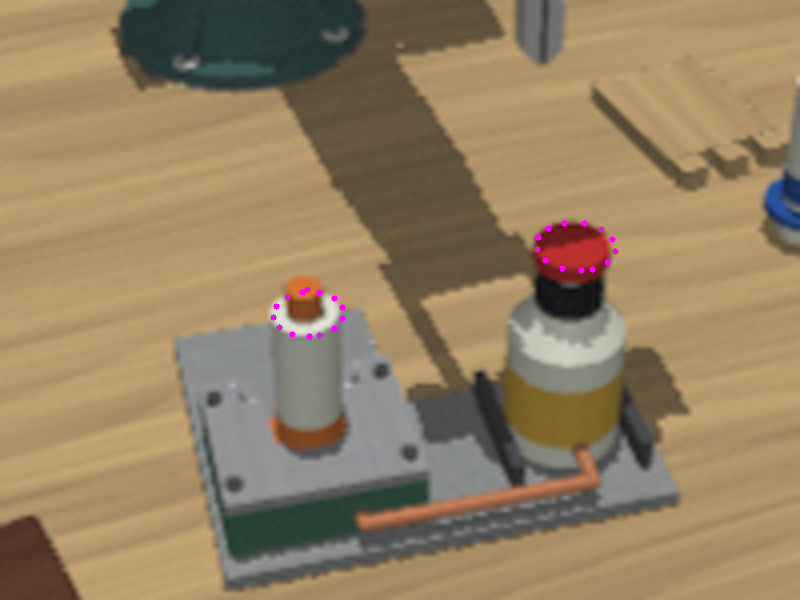

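View pics/t12.png

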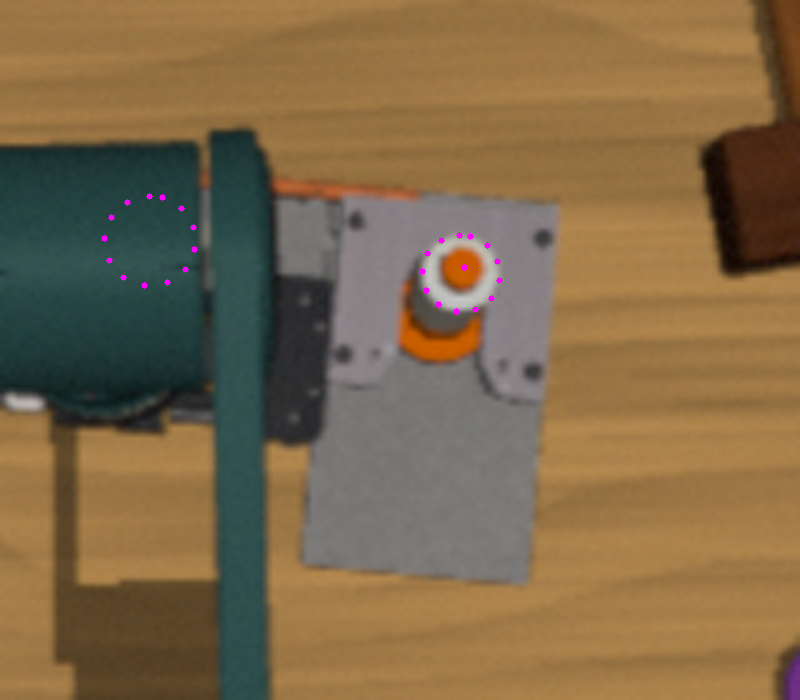

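The cap is back up at crop (573,250), the cartridge is unchanged at the seat, and the robot is clear. I'm handing the job in.

```bash
python3 -c "
from bench import robot
print(robot.close_job())"
```

```text
the job is handed in; nothing more can be done
None
```

The orange cartridge is standing fully home in the keeper slot with its flange under the plate. After letting go of it, I pressed the pump cap all the way down and it came back up. I handed the job in at about 18 s of the 62 s allowed.

- **Cartridge:** I slid it in until the slot's end stopped it with about 8 N, close to where the seat was measured. After release, both camera views put its top rim within about 1 px of the predicted place at the seat, and it looked upright. They showed the same after the pump press.
- **Pump:** Travel stopped 14 mm below the cap's up position while the wrist force rose to about 28 N, 25 N of it vertical. The final scene view shows the cap back at its starting height. The top view of the cap was hidden by the arm, so only one camera confirms that.
- **Accuracy:** The two camera views placed the station 3 to 4 mm apart, and the red cap sat about 1 px off the fitted outline in the scene view. Neither affected the result.
- **Other things:** I did not touch the blue cartridge or the other tools, but I did not measure their positions again at the end.

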